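# Stand two stainless tubes on their purge bases and plug their tops

### The job

Get the two bright stainless tubes ready for back-purging: stand each one upright over the spigot of the purge base it fits, with its lower end flat on the plate, and close its open top with the plug of its size, pressed home so that the flange lies on the rim. Leave the rusty pipe and the third plug, the one too big for both tubes, standing where they are, knock nothing over, and let go of everything.

Things in the scene. Friction and masses are not known exactly. Their poses are not given: they have to be found in the camera images.
- tube_large: the wider of two bright stainless steel tubes, standing on end, 51 mm outside and 45 mm inside diameter, 80 mm high, open at both ends. Origin: centre of its lower end; z along the tube. About 0.26 kg
- tube_small: the narrower of two bright stainless steel tubes, standing on end, 38 mm outside and 33 mm inside diameter, 95 mm high, open at both ends. Origin: centre of its lower end; z along the tube. About 0.2 kg
- base_large: purge base for the wider (51 mm) tube: square dark steel plate 90 x 90 x 16 mm fixed to the worktop, brass hose barb on its +x side; from its middle rises a round steel spigot, 42 mm diameter for the first 11 mm above the plate, then tapering to a 18 mm tip 34 mm above the plate. Origin: centre of the plate's underside, on the worktop; z up
- base_small: purge base for the narrower (38 mm) tube: square dark steel plate 90 x 90 x 16 mm fixed to the worktop, brass hose barb on its +x side; from its middle rises a round steel spigot, 30 mm diameter for the first 11 mm above the plate, then tapering to a 12 mm tip 34 mm above the plate. Origin: centre of the plate's underside, on the worktop; z up
- plug_large: the middle one of three alike tapered tube plugs, foot down: foot 26 mm diameter, black bung widening to 42 mm, steel flange 60 mm diameter, knurled aluminium knob 28 mm diameter to hold it by. Heights above the foot: flange's underside 26 mm, its top and the knob's foot 31, knob's top 58. It fits the 51 mm tube. Origin: centre of the foot; z up. 0.14 kg
- plug_small: the smallest of three alike tapered tube plugs, foot down: foot 16 mm diameter, black bung widening to 30 mm, steel flange 47 mm diameter, knurled aluminium knob 28 mm diameter to hold it by. Heights above the foot: flange's underside 26 mm, its top and the knob's foot 31, knob's top 58. It fits the 38 mm tube. Origin: centre of the foot; z up. 0.1 kg
- plug_spare: the biggest of three alike tapered tube plugs, foot down: foot 38 mm diameter, black bung widening to 55 mm, steel flange 73 mm diameter, knurled aluminium knob 28 mm diameter to hold it by. Heights above the foot: flange's underside 26 mm, its top and the knob's foot 31, knob's top 58. It fits neither tube and is to be left alone. Origin: centre of the foot; z up. 0.18 kg
- rusty_pipe: brown rusty sawn pipe stub standing on end, 42 mm diameter, 62 mm high, to be left alone. Origin: centre of its lower end
Not all that is in view belongs to the job. Leave any orange look-alike of the plug_large alone.

How it is judged (in metres and radians):
On the way, in this order (a step that is already met when the one before it is completed fails the run):
1. a tube stands seated over the spigot of its own base (((horizontal distance between tube_large and base_large below 0.006 m and z of tube_large in the frame of base_large between 0.013 and 0.019 m and angle between tube_large's own z axis and vertical below 0.06 rad) or (horizontal distance between tube_small and base_small below 0.006 m and z of tube_small in the frame of base_small between 0.013 and 0.019 m and angle between tube_small's own z axis and vertical below 0.06 rad))), for 0.2 s.
2. both tubes stand seated over the spigots of their own bases (horizontal distance between tube_large and base_large below 0.006 m and z of tube_large in the frame of base_large between 0.013 and 0.019 m and angle between each of tube_large, tube_small's own z axis and vertical below 0.06 rad and horizontal distance between tube_small and base_small below 0.006 m and z of tube_small in the frame of base_small between 0.013 and 0.019 m), for 0.2 s.
At the end, for the whole second after the job is handed in: each tube upright (0.06 rad) over its own base's spigot, centred within 6 mm, its end on the plate (3 mm); each plug upright (0.08 rad) in its own tube, centred within 6 mm, flange on the rim (+3/-4 mm); these at rest; rusty pipe and third plug within 40 mm of their start (all of step 2 and horizontal distance between plug_large and tube_large below 0.006 m and z of plug_large in the frame of tube_large between 0.05 and 0.057 m and angle between each of plug_large, plug_small's own z axis and vertical below 0.08 rad and horizontal distance between plug_small and tube_small below 0.006 m and z of plug_small in the frame of tube_small between 0.065 and 0.072 m and linear speed of each of tube_large, tube_small, plug_large, plug_small below 0.02 m/s and distance of each of plug_spare, rusty_pipe from where it was at the start of the episode below 0.04 m); the robot touches nothing.
It fails at once if a tube, a plug or the rusty pipe is knocked over (angle between any of tube_large, tube_small, rusty_pipe, plug_large, plug_small, plug_spare's own z axis and vertical above 0.8 rad).
It fails at once if the rusty pipe or the third plug is moved away (distance of any of plug_spare, rusty_pipe from where it was at the start of the episode above 0.04 m).
It also fails if it takes over 118 s, if anything falls off the work surface, if the arm or the gripper's body presses on something with over 40 N, if the wrist force passes 120 N, or if a joint passes its speed limit or range.

### The arm

A 6-joint arm with a two-finger parallel gripper is mounted at the origin on a cart in front of the work surface, level with it; the furniture and walls round the work are solid. World frame = base frame: x ahead of the robot, y to its left, z up, the work surface at z = 0. Lengths are in mm, angles in rad, forces in N, time in s.
With the tool pointing down it reaches from about 400 to 825 mm from the base axis. Payload 7 kg.
Tool frame: the origin (TCP) lies at the very end of the fingers, on their centre line; the grasp point (between the pads) lies 19 mm behind it; z points along the fingers, y is the line along which they close (so a half turn about z gives the same grasp; the last joint's range is limited). The gripper opens to 85 mm and grips with 20 to 120 N. Pads are 22 mm wide; open, the fingers measure 114 mm over their backs; the gripper's body (76 mm by 85 mm) begins 54 mm behind the grasp point. The pads swing forward as they close: fully open they stand 13 mm farther back than shut.
Start: joints at [0.288, 0.359, 0.012, 0, -1.224, -0.288], TCP at [674.978, -0.019, 231.302] pointing down, gripper open.
Joint ranges: [-3.07, 3.07], [-1.43, 2.12], [-1.02, 1.25], [-3.03, 1.67], [-3.05, -0], [-3.03, 3.03]. Speed limits (rad/s): [2.39, 2.39, 3.01, 3.14, 3.14, 3.14].

### API

Orientations are given as a 3x3 rotation matrix whose columns are the frame's x, y, z axes.
In Python, from workcell import robot, cams gives the robot as it stands.
- The arm moves only by the tool servo_tool, never from a script. Its argument "increments" is a list of rows, each a list of 7 numbers: the opening, from 0 (shut) to 1 (fully open), then the shift along the tool's x, y, z in parts of the range, where 1.0 means 1 m, then the turn, a rotation vector about the tool's x, y, z in parts of the range, where 1.0 means pi/2 rad. In form: [[grip, dx, dy, dz, ax, ay, az], ...]. A call has 1 to 5 rows; each row is the pose to reach, as a shift and turn from the pose commanded when the call began, along the tool's axes at that moment; what a row does not reach only later rows make up. A row lasts 1/10 s, in which the tool goes at most 50 mm and 8.59 degrees, less where a joint would pass 70% of its speed; a pose out of reach is approached as far as the arm can. A shift or turn number past 1, either way, is cut back to 1. A call with a gripper value outside its range is refused whole. The fingers move at their own pace and stop on an object; "newtons" is the grip in N (left out, the last holds). Time passes only in rows, so rows that repeat a pose let the fingers close. It gives the time, the measured TCP pose, the force, the opening and the grip force at its end, in the units of the state.
- robot.observe(): the state, without advancing time (a new reading comes with each control period).
- cams.get_image(name): name is "scene" or "side" or "wrist"; returns a dict with "img" (384x512x3 uint8, red, green, blue), "fx", "fy", "cx", "cy" (pixels), "pose" (4x4, takes a point from camera to world coordinates); the wrist camera has in their place "mount" (4x4, takes a point from camera to tool coordinates, whose origin is the TCP and whose axes are the flange's). Camera axes: x right, y down, z forward; pixel columns grow to the right and rows downward; lengths in mm; the calibration is good to about 2 mm. A picture is of the moment at which its call begins: read the wrist's pose just before it. There is no depth.
- robot.hand_in(): hands the job in; it is judged then, once.
The state is a dict: "time_s": time; "joint_positions": joint angles; "qvel": joint speeds; "joint_efforts": joint torques, N m; "tool_pos": TCP position; "tool_rot": TCP orientation; "force": force on the tool from outside, world axes, zero at the start; "moment": the same for the moment, N m; "width": opening from 0.0 (shut) to 1.0 (fully open); "grip_force": force on a finger pad.
Only numpy, scipy, OpenCV 4.12 (cv2) and the standard library are available. Lean on these libraries where they do the work, as an engineer would, in place of code of your own. Each camera call takes 0.05 s, during which the arm holds its last target. There are 200 camera calls.

## Working session

There is one attempt and no reset: what is moved stays moved. The work goes in short steps, Python scripts to look and compute and a tool call to move; the robot and the scene stay as the last step left them, time stands still between calls to the robot, and variables do not carry over. Pictures are saved under pics/ and viewed, at most 16 in all, crops included, and the job is handed in when it is done.

Besides the shell and the picture viewer there is one more tool, called by a JSON object that holds its "method" and its "body", one argument or row to a line. servo_tool: Moves the arm, as the interface text tells. Its arguments: {"type":"object","properties":{"increments":{"type":"array","items":{"type":"array","items":{"type":"number"}}},"newtons":{"type":"number"}},"required":["increments"]}

```bash
mkdir -p pics; ls
python3 - <<'E'
from workcell import robot, cams
import cv2, numpy as np
s=robot.observe(); print({k:np.round(v,3).tolist() for k,v in s.items()})
for n in ("scene","side","wrist"):
    c=cams.get_image(n); cv2.imwrite(f"pics/{n}0.png",c["img"][:,:,::-1])
    print(n,c["fx"],c["fy"],c["cx"],c["cy"]); print(np.round(c.get("pose",c.get("mount")),4).tolist())
a=[cv2.imread(f"pics/{n}0.png") for n in ("scene","side")]
E
```

```text
pics
{'time_s': 0.0, 'joint_positions': [0.288, 0.359, 0.011, -0.0, -1.224, -0.288], 'qvel': [0.001, -0.001, 0.003, -0.001, 0.0, 0.0], 'joint_efforts': [0.0, -58.332, 29.342, 6.937, -0.006, -0.0], 'tool_pos': [674.494, -0.048, 230.353], 'tool_rot': [[-0.0, -1.0, -0.002], [-1.0, 0.0, -0.0], [0.0, 0.002, -1.0]], 'force': [0.022, 0.552, 0.854], 'moment': [0.002, 0.061, -0.025], 'grip_force': 0.0, 'width': 0.999}
scene 408.0290003903865 408.0290003903865 252.29789168527128 189.6591314162609
[[-0.8736, -0.3214, 0.3653, 185.5461], [-0.4862, 0.5475, -0.681, 745.1751], [0.0188, -0.7726, -0.6346, 704.9177], [0.0, 0.0, 0.0, 1.0]]
side 377.0466918776365 377.0466918776365 251.02980638735463 199.0836144166978
[[0.9998, -0.0014, -0.0175, 587.5369], [0.0158, -0.3624, 0.9319, -951.6584], [-0.0077, -0.932, -0.3623, 416.8108], [0.0, 0.0, 0.0, 1.0]]
wrist 322.21032347822796 322.21032347822796 259.74032593720295 189.2264133539353
[[-0.0011, -0.9564, -0.2921, 74.0141], [1.0, -0.0013, 0.0005, -0.424], [-0.0008, -0.2921, 0.9564, -143.1694], [0.0, 0.0, 0.0, 1.0]]
```

View pics/scene0.png

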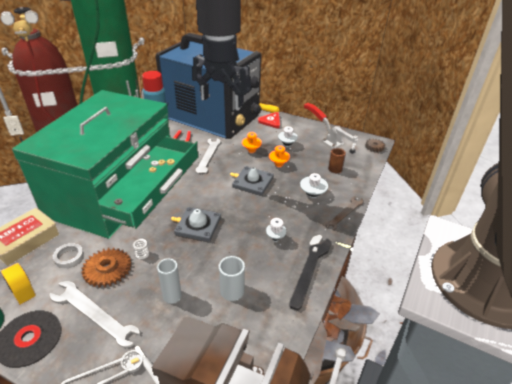

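View pics/side0.png

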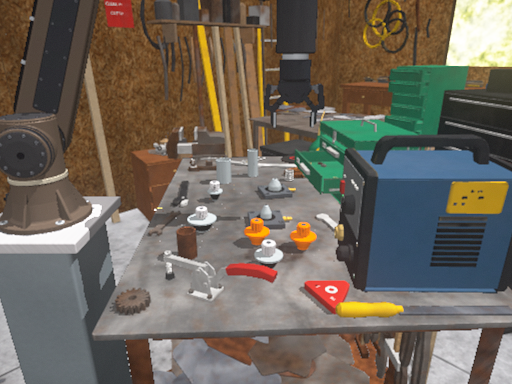

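View pics/wrist0.png

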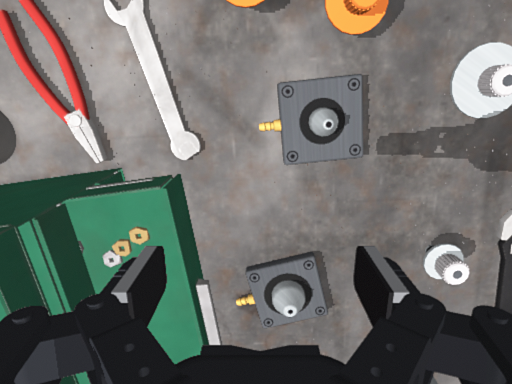

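Scene view: white plugs at (288,135), (314,183) and (277,228), orange look-alikes at (252,142) and (280,155), tubes at (169,281) and (232,278), bases at (253,179) and (198,221), rusty pipe at (337,160). I'll triangulate these from the scene and side views and check sizes in enlarged crops.

```bash
cat > h.py <<'E'
import numpy as np, cv2
from workcell import robot, cams
def cam(n, save=None):
    s=robot.observe(); c=cams.get_image(n)
    if n=="wrist":
        T=np.eye(4); T[:3,:3]=s["tool_rot"]; T[:3,3]=s["tool_pos"]; c["pose"]=T@c["mount"]
    if save: cv2.imwrite(save,c["img"][:,:,::-1])
    return c
def ray(c,p):
    d=c["pose"][:3,:3]@np.array([(p[0]-c["cx"])/c["fx"],(p[1]-c["cy"])/c["fy"],1.]); return c["pose"][:3,3],d/np.linalg.norm(d)
def atz(c,p,z):
    o,d=ray(c,p); return o+d*(z-o[2])/d[2]
def tri(*cp):
    A=np.zeros((3,3)); b=np.zeros(3); R=[ray(c,p) for c,p in cp]
    for o,d in R:
        P=np.eye(3)-np.outer(d,d); A+=P; b+=P@o
    x=np.linalg.solve(A,b); return x, max(np.linalg.norm(np.cross(x-o,d)) for o,d in R)
def proj(c,X):
    q=c["pose"][:3,:3].T@(np.asarray(X,float)-c["pose"][:3,3]); return np.array([c["fx"]*q[0]/q[2]+c["cx"],c["fy"]*q[1]/q[2]+c["cy"]])
def crop(img,x0,y0,x1,y1,k): return cv2.resize(img[y0:y1,x0:x1],None,fx=k,fy=k,interpolation=cv2.INTER_CUBIC)
E
python3 - <<'E'
from h import *
sc=cam("scene");si=cam("side");w=cam("wrist")
P={"plugA":((288,131),(268,244)),"plugB":((315,178),(202,209)),"plugC":((277,221),(215,183)),"tubeS":((168,263),(253,151)),"tubeL":((232,261),(223,159)),"baseU":((253,172),(266,208)),"baseL":((197,211),(275,181)),"pipe":((338,151),(187,230)),"or1":((252,135),(302,227)),"or2":((280,148),(257,222))}
for k,(a,b) in P.items():
    x,e=tri((sc,a),(si,b)); print(k,x.round(),round(e,1), proj(w,x).round())
s=cv2.imread("pics/scene0.png");d=cv2.imread("pics/side0.png")
a=crop(s,140,110,360,310,2.7); cv2.imwrite("pics/c1.png",a)
b=crop(d,150,140,330,290,4); cv2.imwrite("pics/c2.png",b)
E
```

```text
plugA [ 608. -263.   50.] 1.1 [ 344. -158.]
plugB [446. -81.  52.] 2.4 [501.  82.]
plugC [458. 116.  53.] 1.8 [452. 267.]
tubeS [572. 364.  90.] 0.3 [343. 459.]
tubeL [471. 291.  80.] 0.6 [430. 408.]
baseU [608. -40.  36.] 1.8 [325. 125.]
baseL [642. 171.  41.] 0.4 [287. 303.]
pipe [ 433. -220.   61.] 2.0 [ 562. -100.]
or1 [ 688. -183.   51.] 1.0 [244. -41.]
or2 [ 585. -161.   52.] 0.8 [362. -13.]
```

View pics/c1.png

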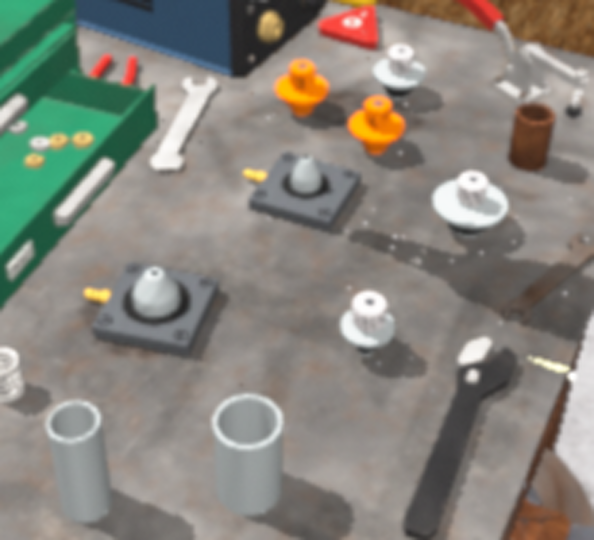

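View pics/c2.png

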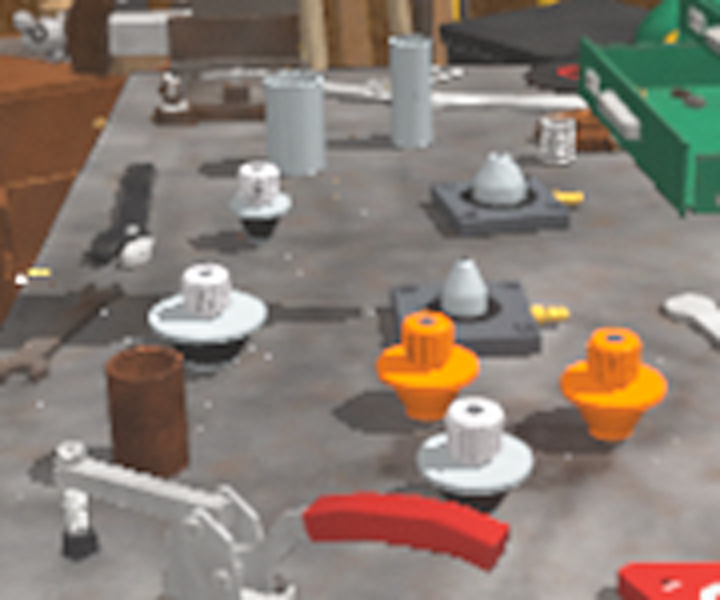

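Measured flange widths (side view): A (268,252) is about 59 mm, so it is plug_large. B (202,217) is about 74 mm, so it is the spare. C (215,188) is about 45 mm, so it is plug_small. The fat spigot at scene (198,221) is base_large and the slim one at (253,179) is base_small. Heights agree with the text. Next I hover over base_small.

{"method": "servo_tool", "body": {
  "increments": [
    [1,0.04,0.067,0.031,0,0,0],
    [1,0.04,0.067,0.031,0,0,0],
    [1,0.04,0.067,0.031,0,0,0],
    [1,0.04,0.067,0.031,0,0,0],
    [1,0.04,0.067,0.031,0,0,0]
  ]
}}

```text
time_s: 0.8
tool_pos: [608.9, -39.8, 200.9]
tool_rot: [[0.0, -1.0, 0.001], [-1.0, -0.0, 0.0], [-0.0, -0.001, -1.0]]
force: [0.5, -0.5, 0.4]
width: 1.001
grip_force: 0.0
```

```bash
cat >> h.py <<'E'
def rect(c,x,y,z,r=70,k=4):
    """top-down view of plane z, k px/mm; column = +x, row = -y"""
    W=np.array([[x-r,y+r],[x+r,y+r],[x+r,y-r],[x-r,y-r]],float)
    src=np.float32([proj(c,[a,b,z]) for a,b in W]); n=2*r*k
    H=cv2.getPerspectiveTransform(src,np.float32([[0,0],[n,0],[n,n],[0,n]]))
    return cv2.warpPerspective(c["img"][:,:,::-1],H,(n,n))
def circ(c,x,y,z,R,r=70,k=4,tol=2.5):
    im=rect(c,x,y,z,r,k); g=cv2.GaussianBlur(cv2.cvtColor(im,cv2.COLOR_BGR2GRAY),(0,0),3)
    h=cv2.HoughCircles(g,cv2.HOUGH_GRADIENT,1,8,param1=60,param2=15,minRadius=int((R-tol)*k),maxRadius=int((R+tol)*k))
    out=[] if h is None else [(round(x-r+u/k,1),round(y+r-v/k,1),round(q/k,1)) for u,v,q in h[0][:4]]
    return im,out
E
python3 - <<'E'
from h import *
import pickle
c=cam("wrist"); pickle.dump(c,open("w_bs.pkl","wb")); print(robot.observe()["tool_pos"])
for z,R in ((16,15),(27,15),(50,6)): 
    im,o=circ(c,608,-40,z,R); print(z,R,o)
    cv2.imwrite(f"pics/bs{z}.png",im)
E
```

```text
[608.91882169 -39.66731263 200.74584886]
16 15 [(np.float32(606.6), np.float32(-40.1), np.float32(15.6)), (np.float32(606.9), np.float32(-42.4), np.float32(14.8)), (np.float32(604.6), np.float32(-40.9), np.float32(17.4)), (np.float32(608.9), np.float32(-41.4), np.float32(17.1))]
27 15 [(np.float32(607.1), np.float32(-42.4), np.float32(14.8)), (np.float32(604.9), np.float32(-43.1), np.float32(16.8)), (np.float32(607.4), np.float32(-45.1), np.float32(13.7)), (np.float32(609.6), np.float32(-42.9), np.float32(17.4))]
50 6 [(np.float32(607.1), np.float32(-42.6), np.float32(5.2)), (np.float32(635.4), np.float32(-15.9), np.float32(5.8))]
```

{"method": "servo_tool", "body": {
  "increments": [
    [1,-0.211,-0.034,0,0,0,0],
    [1,-0.211,-0.034,0,0,0,0],
    [1,-0.211,-0.034,0,0,0,0],
    [1,-0.211,-0.034,0,0,0,0],
    [1,-0.211,-0.034,0,0,0,0]
  ]
}}

```text
time_s: 1.35
tool_pos: [643.0, 176.2, 199.8]
tool_rot: [[0.004, -1.0, 0.001], [-1.0, -0.004, 0.0], [-0.0, -0.001, -1.0]]
force: [-0.2, -0.6, -0.4]
width: 1.002
grip_force: 0.0
```

{"method": "servo_tool", "body": {
  "increments": [
    [1,0,0,0,0,0,0],
    [1,0,0,0,0,0,0]
  ]
}}

```text
time_s: 1.55
tool_pos: [642.1, 171.3, 199.9]
tool_rot: [[0.001, -1.0, -0.001], [-1.0, -0.001, -0.0], [0.0, 0.001, -1.0]]
force: [-0.8, -0.8, 0.3]
width: 0.997
grip_force: 0.0
```

Run:
```python
from h import *
import pickle
c=cam("wrist"); pickle.dump(c,open("w_bl.pkl","wb")); print(robot.observe()["tool_pos"])
for z,R in ((16,21),(27,21),(50,9)): 
    im,o=circ(c,642,171,z,R); print(z,R,np.array(o).tolist())
    cv2.imwrite(f"pics/bl{z}.png",im)
```

```text
[642.01206042 170.54657886 200.10266102]
16 21 [[638.5999755859375, 178.60000610351562, 21.600000381469727], [636.5999755859375, 178.39999389648438, 23.399999618530273], [640.5999755859375, 178.39999389648438, 23.399999618530273], [638.5999755859375, 176.10000610351562, 20.600000381469727]]
27 21 [[638.9000244140625, 175.89999389648438, 21.0], [636.4000244140625, 175.60000610351562, 23.100000381469727], [641.4000244140625, 175.60000610351562, 23.100000381469727], [639.0999755859375, 173.60000610351562, 20.0]]
50 9 [[639.4000244140625, 175.89999389648438, 8.199999809265137], [600.4000244140625, 190.39999389648438, 6.599999904632568], [616.4000244140625, 129.10000610351562, 6.599999904632568], [640.9000244140625, 174.39999389648438, 10.199999809265137]]
```

{"method": "servo_tool", "body": {
  "increments": [
    [1,-0.12,0.171,0,0,0,0],
    [1,-0.12,0.171,0,0,0,0],
    [1,-0.12,0.171,0,0,0,0],
    [1,-0.12,0.171,0,0,0,0],
    [1,-0.12,0.171,0,0,0,0]
  ]
}}

```text
time_s: 2.1
tool_pos: [468.3, 291.7, 201.2]
tool_rot: [[0.001, -1.0, 0.0], [-1.0, -0.001, 0.002], [-0.002, -0.0, -1.0]]
force: [0.7, 0.2, -0.1]
width: 0.997
grip_force: 0.0
```

{"method": "servo_tool", "body": {
  "increments": [
    [1,0,0,0,0,0,0],
    [1,0,0,0,0,0,0]
  ]
}}

```text
time_s: 2.3
tool_pos: [471.6, 290.3, 200.8]
tool_rot: [[-0.001, -1.0, 0.001], [-1.0, 0.001, 0.0], [-0.0, -0.001, -1.0]]
force: [0.2, -0.6, 0.3]
width: 1.0
grip_force: 0.0
```

Run:
```python
from h import *
import pickle
c=cam("wrist"); pickle.dump(c,open("w_tl.pkl","wb")); print(robot.observe()["tool_pos"])
for z,R in ((76,25.5),(80,25.5),(80,22.5),(84,25.5)): 
    im,o=circ(c,471,291,z,R); print(z,R,np.array(o).tolist())
    if z==80: cv2.imwrite(f"pics/tl{z}.png",im)
a=[cv2.resize(cv2.imread(f"pics/{n}.png"),(380,380))for n in("bs27","bl27")]
a=np.hstack([cv2.drawMarker(i,(190,190),(0,0,255),0,20)for i in a])
b=cv2.resize(cv2.imread("pics/tl80.png"),(190,190))
w=cv2.resize(c["img"][:,:,::-1],(256,192)); b=np.hstack([cv2.resize(b,(192,192)),w,np.zeros((192,760-448,3),np.uint8)])
cv2.imwrite("pics/m1.png",np.vstack([a,b]))
```

```text
[471.87086628 290.0263088  200.48236858]
76 25.5 [[466.8999938964844, 300.3999938964844, 25.600000381469727], [469.1000061035156, 300.3999938964844, 24.0], [465.3999938964844, 302.3999938964844, 25.100000381469727], [467.6000061035156, 298.1000061035156, 23.399999618530273]]
80 25.5 [[466.6000061035156, 299.1000061035156, 24.799999237060547], [468.6000061035156, 298.1000061035156, 23.799999237060547], [468.6000061035156, 300.1000061035156, 23.799999237060547], [466.3999938964844, 301.1000061035156, 24.299999237060547]]
80 22.5 [[467.1000061035156, 299.1000061035156, 22.200000762939453], [465.1000061035156, 298.8999938964844, 23.5], [469.1000061035156, 299.3999938964844, 23.799999237060547], [466.8999938964844, 301.1000061035156, 24.0]]
84 25.5 [[467.3999938964844, 298.1000061035156, 25.0], [465.3999938964844, 298.6000061035156, 23.799999237060547], [468.6000061035156, 296.3999938964844, 23.799999237060547], [466.1000061035156, 296.3999938964844, 23.399999618530273]]
```

View pics/m1.png

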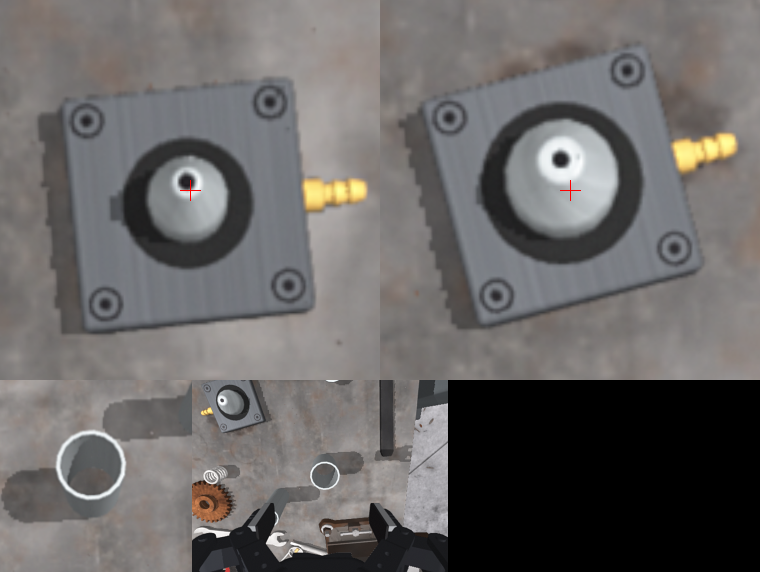

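m1 shows the slim spigot nearly centred and the fat one about 5 mm up-left of its centre mark. The large tube's rim is a clean ring, with the vise about 70 mm beyond it. Pose readings are noisy, so I use the commanded pose (down, exact) for the wrist camera. I'll take a second, closer view of the tube.

{"method": "servo_tool", "body": {
  "increments": [
    [1,-0.008,0.004,0.05,0,0,0],
    [1,-0.008,0.004,0.05,0,0,0],
    [1,-0.008,0.004,0.05,0,0,0],
    [1,-0.008,0.004,0.05,0,0,0]
  ]
}}

```text
time_s: 2.75
tool_pos: [468.4, 298.9, 151.7]
tool_rot: [[-0.001, -1.0, 0.001], [-1.0, 0.001, 0.001], [-0.001, -0.001, -1.0]]
force: [-0.1, -0.6, -0.3]
width: 1.006
grip_force: 0.0
```

```bash
cat >> h.py <<'E'
RD=np.array([[0,-1,0],[-1,0,0],[0,0,-1.]])
def setpose(c,p):
    T=np.eye(4);T[:3,:3]=RD;T[:3,3]=p;c["pose"]=T@c["mount"];return c
def fit(c,x,y,z,R,n=6):
    """Hough seed, then robust refinement on radial gradient edges near R"""
    im,o=circ(c,x,y,z,R)
    return [tuple(float(v) for v in q) for q in o[:n]]
E
python3 - <<'E'
from h import *
import pickle
d=setpose(cam("wrist"),(466.98,298.98,150.3)); pickle.dump(d,open("w_tl2.pkl","wb"))
c=setpose(pickle.load(open("w_tl.pkl","rb")),(470.98,290.98,200.3))
bs=setpose(pickle.load(open("w_bs.pkl","rb")),(607.98,-40.02,200.3))
bl=setpose(pickle.load(open("w_bl.pkl","rb")),(641.98,170.98,200.3))
for z in (76,80,84):
    print(z,fit(c,466,299,z,25.5,1),fit(d,466,299,z,25.5,2),fit(d,466,299,z,22.5,1))
for z in(16,27,50): print(fit(bs,607,-42,z,6 if z==50 else 15,1),fit(bl,639,176,z,9 if z==50 else 21,1))
cv2.imwrite("pics/tl2.png",np.hstack([cv2.resize(d["img"][:,:,::-1],(400,300)),cv2.resize(circ(d,466,299,80,25)[0],(300,300))]))
E
```

```text
76 [(466.3999938964844, 301.1000061035156, 25.700000762939453)] [(465.8999938964844, 300.1000061035156, 25.600000381469727), (463.8999938964844, 299.6000061035156, 24.0)] [(465.6000061035156, 301.6000061035156, 24.0)]
80 [(466.6000061035156, 299.3999938964844, 25.399999618530273)] [(465.6000061035156, 298.3999938964844, 25.299999237060547), (466.1000061035156, 300.6000061035156, 24.0)] [(466.1000061035156, 298.6000061035156, 24.799999237060547)]
84 [(466.6000061035156, 298.1000061035156, 24.799999237060547)] [(465.6000061035156, 297.1000061035156, 24.700000762939453), (465.8999938964844, 299.3999938964844, 23.600000381469727)] [(465.6000061035156, 297.1000061035156, 21.899999618530273)]
[(605.5999755859375, -39.900001525878906, 15.0)] [(638.9000244140625, 178.89999389648438, 21.399999618530273)]
[(606.4000244140625, -43.099998474121094, 15.199999809265137)] [(638.9000244140625, 176.39999389648438, 20.600000381469727)]
[(578.0999755859375, -84.5999984741211, 6.0)] [(638.4000244140625, 175.60000610351562, 7.5)]
```

View pics/tl2.png

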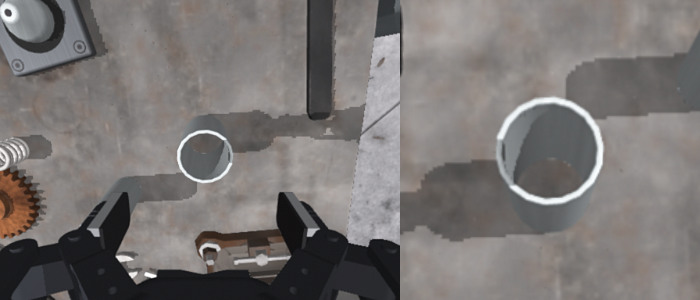

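tl2 shows the tube rim at (205,156), round in the rectified crop, R≈25.3 at z=80, consistent with the 51 mm tube at (466,299). I'll check pose noise by averaging.

Run:
```python
from h import *
P=[];
for i in range(8):
    cams.get_image("side"); P.append(robot.observe()["tool_pos"])
print(np.mean(P,0).round(2),np.std(P,0).round(2))
```

```text
[467.45 299.18 151.24] [0.36 0.08 0.43]
```

{"method": "servo_tool", "body": {
  "increments": [
    [1,0,0.001,0.05,0,0,0],
    [1,0,0.001,0.102,0,0,0],
    [1,0,0.001,0.102,0,0,0],
    [1,0,0.001,0.102,0,0,0],
    [0.5,0,0.001,0.102,0,0,0]
  ],
  "newtons": 40
}}

```text
time_s: 3.7
tool_pos: [467.2, 300.3, 50.6]
tool_rot: [[0.001, -1.0, 0.002], [-1.0, -0.001, 0.002], [-0.002, -0.002, -1.0]]
force: [-0.2, 0.9, 0.2]
width: 0.858
grip_force: 0.0
```

{"method": "servo_tool", "body": {
  "increments": [
    [0.3,0,0,0,0,0,0],
    [0.3,0,0,0,0,0,0],
    [0.3,0,0,0,0,0,0],
    [0.3,0,0,0,0,0,0],
    [0.3,0,0,0,0,0,0]
  ]
}}

```text
time_s: 4.2
tool_pos: [467.0, 300.2, 50.9]
tool_rot: [[0.001, -1.0, 0.003], [-1.0, -0.001, 0.003], [-0.003, -0.003, -1.0]]
force: [-2.4, -0.9, 8.2]
width: 0.599
grip_force: 40.2
```

Run:
```python
from h import *
import pickle
bs=setpose(pickle.load(open("w_bs.pkl","rb")),(607.98,-40.02,200.3))
bl=setpose(pickle.load(open("w_bl.pkl","rb")),(641.98,170.98,200.3))
w0=dict(bs); w0["img"]=cv2.imread("pics/wrist0.png")[:,:,::-1]; w0=setpose(w0,(674.98,-0.02,231.3))
tl=setpose(pickle.load(open("w_tl.pkl","rb")),(470.98,290.98,200.3))
for z in (22,27): print(z,fit(bs,606,-43,z,15,2),fit(bl,639,176,z,21,2),"w0",fit(w0,606,-43,z,15,2),fit(w0,639,176,z,21,2),"tl",fit(tl,639,176,z,21,2))
# corner screws tie plate centre at z=16, image from two heights
```

```text
22 [(605.9000244140625, -41.400001525878906, 14.899999618530273), (603.9000244140625, -42.599998474121094, 16.799999237060547)] [(639.9000244140625, 176.60000610351562, 22.200000762939453), (637.5999755859375, 176.89999389648438, 22.200000762939453)] w0 [(606.4000244140625, -42.099998474121094, 15.199999809265137), (608.5999755859375, -42.900001525878906, 14.300000190734863)] [(636.5999755859375, 180.60000610351562, 23.399999618530273), (638.9000244140625, 181.89999389648438, 21.0)] tl [(642.5999755859375, 175.39999389648438, 19.899999618530273), (635.9000244140625, 177.39999389648438, 21.100000381469727)]
27 [(606.4000244140625, -43.099998474121094, 15.199999809265137), (604.4000244140625, -43.599998474121094, 16.399999618530273)] [(638.9000244140625, 176.39999389648438, 20.600000381469727), (637.0999755859375, 175.10000610351562, 22.399999618530273)] w0 [(607.5999755859375, -43.599998474121094, 15.800000190734863), (608.4000244140625, -41.599998474121094, 16.200000762939453)] [(639.5999755859375, 177.39999389648438, 20.899999618530273), (637.5999755859375, 177.10000610351562, 22.5)] tl [(639.4000244140625, 176.39999389648438, 20.200000762939453), (631.4000244140625, 177.60000610351562, 19.200000762939453)]
```

Gripped, with opening 0.599 = 51 mm as expected. I lift, carry to above base_large, and lower until the tube's end is just above the spigot tip.

{"method": "servo_tool", "body": {
  "increments": [
    [0.3,0,0,-0.03,0,0,0],
    [0.3,0,0,-0.06,0,0,0],
    [0.3,0,0,-0.1,0,0,0],
    [0.3,0,0,-0.1,0,0,0],
    [0.3,0,0,-0.1,0,0,0]
  ]
}}

```text
time_s: 4.7
tool_pos: [466.2, 299.5, 150.2]
tool_rot: [[-0.0, -1.0, 0.002], [-1.0, 0.0, 0.003], [-0.003, -0.002, -1.0]]
force: [-0.2, -1.1, -2.7]
width: 0.6
grip_force: 42.9
```

{"method": "servo_tool", "body": {
  "increments": [
    [0.3,0.03,-0.042,0,0,0,0],
    [0.3,0.06,-0.084,0,0,0,0],
    [0.3,0.09,-0.126,0,0,0,0],
    [0.3,0.115,-0.162,0,0,0,0],
    [0.3,0.123,-0.173,0,0,0,0]
  ]
}}

```text
time_s: 5.2
tool_pos: [641.2, 172.6, 146.2]
tool_rot: [[-0.003, -1.0, -0.002], [-1.0, 0.003, -0.002], [0.002, 0.002, -1.0]]
force: [-1.0, -1.1, -2.8]
width: 0.597
grip_force: 43.2
```

{"method": "servo_tool", "body": {
  "increments": [
    [0.3,0,0,0,0,0,0],
    [0.3,0,0,0.02,0,0,0],
    [0.3,0,0,0.042,0,0,0],
    [0.3,0,0,0.042,0,0,0],
    [0.3,0,0,0.042,0,0,0]
  ]
}}

```text
time_s: 5.7
tool_pos: [638.0, 176.4, 106.1]
tool_rot: [[0.001, -1.0, -0.001], [-1.0, -0.001, -0.001], [0.001, 0.001, -1.0]]
force: [0.9, -0.5, -2.0]
width: 0.593
grip_force: 43.2
```

Run:
```python
from h import *
sc=cam("scene");si=cam("side")
print([proj(sc,[639,176,50]).round(),proj(si,[639,176,50]).round()])
a=crop(sc["img"][:,:,::-1],140,130,260,250,3.2);b=crop(si["img"][:,:,::-1],220,110,340,230,3.2)
cv2.imwrite("pics/p1.png",np.hstack([a,b]))
```

```text
[array([197., 210.]), array([274., 178.])]
```

View pics/p1.png

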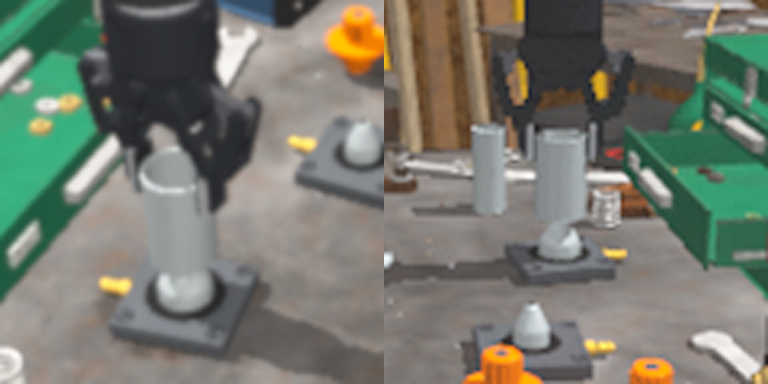

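p1 shows the tube right over the fat spigot (scene crop (185,280), side crop (562,235)). I lower it in steps and watch the force.

{"method": "servo_tool", "body": {
  "increments": [
    [0.3,0,0,0.01,0,0,0],
    [0.3,0,0,0.018,0,0,0],
    [0.3,0,0,0.024,0,0,0],
    [0.3,0,0,0.028,0,0,0],
    [0.3,0,0,0.028,0,0,0]
  ]
}}

```text
time_s: 6.3
tool_pos: [638.6, 175.7, 77.3]
tool_rot: [[-0.0, -1.0, -0.001], [-1.0, 0.0, -0.001], [0.001, 0.001, -1.0]]
force: [0.2, -0.2, -1.1]
width: 0.595
grip_force: 43.2
```

{"method": "servo_tool", "body": {
  "increments": [
    [0.3,0,0,0.004,0,0,0],
    [0.3,0,0,0.007,0,0,0],
    [0.3,0,0,0.01,0,0,0],
    [0.3,0,0,0.012,0,0,0],
    [0.3,0,0,0.012,0,0,0]
  ]
}}

```text
time_s: 6.8
tool_pos: [639.0, 175.9, 67.1]
tool_rot: [[0.0, -1.0, 0.0], [-1.0, -0.0, -0.0], [0.0, -0.0, -1.0]]
force: [-1.9, -1.6, 2.8]
width: 0.597
grip_force: 43.7
```

{"method": "servo_tool", "body": {
  "increments": [
    [0.3,0,0,0.001,0,0,0],
    [0.3,0,0,0.002,0,0,0],
    [0.3,0,0,0.002,0,0,0]
  ]
}}

```text
time_s: 7.1
tool_pos: [639.1, 175.9, 66.9]
tool_rot: [[0.001, -1.0, 0.001], [-1.0, -0.001, -0.0], [0.0, -0.001, -1.0]]
force: [-7.1, -1.7, 16.5]
width: 0.593
grip_force: 44.9
```

{"method": "servo_tool", "body": {
  "increments": [
    [0.78,0,0,0,0,0,0],
    [0.78,0,0,0,0,0,0],
    [0.78,0,0,0,0,0,0],
    [0.78,0,0,0,0,0,0]
  ]
}}

```text
time_s: 7.5
tool_pos: [639.0, 176.0, 64.0]
tool_rot: [[-0.0, -1.0, -0.0], [-1.0, 0.0, -0.0], [0.0, 0.0, -1.0]]
force: [0.2, 0.6, -0.1]
width: 0.78
grip_force: 0.0
```

{"method": "servo_tool", "body": {
  "increments": [
    [0.78,0,0,-0.04,0,0,0],
    [0.78,0,0,-0.08,0,0,0],
    [0.78,0,0,-0.12,0,0,0],
    [0.78,0,0,-0.136,0,0,0],
    [0.78,0,0,-0.136,0,0,0]
  ]
}}

```text
time_s: 8.0
tool_pos: [640.5, 176.6, 203.9]
tool_rot: [[0.0, -1.0, 0.005], [-1.0, -0.0, 0.002], [-0.002, -0.005, -1.0]]
force: [-0.4, -0.7, -0.5]
width: 0.782
grip_force: 0.0
```

{"method": "servo_tool", "body": {
  "increments": [
    [1,-0.04,0.015,0,0,0,0],
    [1,-0.08,0.03,0,0,0,0],
    [1,-0.12,0.045,0,0,0,0],
    [1,-0.16,0.06,0,0,0,0],
    [1,-0.188,0.067,0,0,0,0]
  ]
}}

```text
time_s: 8.5
tool_pos: [570.3, 366.1, 199.0]
tool_rot: [[0.001, -1.0, -0.001], [-1.0, -0.001, -0.001], [0.001, 0.001, -1.0]]
force: [0.2, -0.3, 0.3]
width: 1.001
grip_force: 0.0
```

{"method": "servo_tool", "body": {
  "increments": [
    [1,0,0,0,0,0,0],
    [1,0,0,0,0,0,0],
    [1,0,0,0,0,0,0]
  ]
}}

```text
time_s: 8.8
tool_pos: [571.9, 363.2, 199.5]
tool_rot: [[-0.0, -1.0, -0.001], [-1.0, 0.0, -0.001], [0.001, 0.001, -1.0]]
force: [0.3, -0.6, 1.1]
width: 1.0
grip_force: 0.0
```

Run:
```python
from h import *
import pickle
sc=cam("scene")
c=setpose(cam("wrist"),(571.98,363.7,200.3)); print(robot.observe()["tool_pos"]); pickle.dump(c,open("w_ts.pkl","wb"))
for z in(91,95,99): print(z,fit(c,572,364,z,19,2))
print("TL",[ (z,fit(c,639,176,z,25.5,2)) for z in (96,)])
a=crop(sc["img"][:,:,::-1],140,130,260,250,3);b=cv2.resize(c["img"][:,:,::-1],(480,360))
cv2.imwrite("pics/p2.png",np.hstack([a[:360],b]))
```

```text
[572.29582676 362.88593088 200.01597131]
91 [(567.0999755859375, 373.8999938964844, 19.0), (566.0999755859375, 375.6000061035156, 18.100000381469727)]
95 [(567.4000244140625, 372.6000061035156, 18.799999237060547), (568.5999755859375, 374.6000061035156, 18.5)]
99 [(567.0999755859375, 371.1000061035156, 18.700000762939453), (567.0999755859375, 373.3999938964844, 17.799999237060547)]
TL [(96, [])]
```

View pics/p2.png

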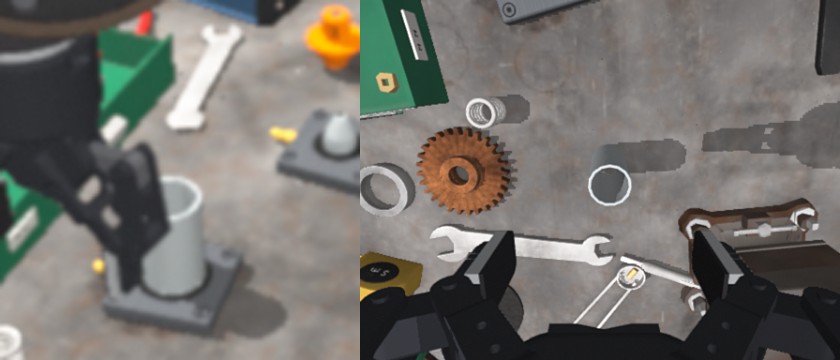

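p2 shows tube_large standing flat on its plate at (175,235). tube_small's rim is at (610,185), giving about (567,372) and R 18.8 at z=95. The vise is to its right, so I descend with a narrower opening.

{"method": "servo_tool", "body": {
  "increments": [
    [0.7,-0.008,0.005,0,0,0,0],
    [0.7,-0.008,0.005,0.04,0,0,0],
    [0.7,-0.008,0.005,0.08,0,0,0],
    [0.7,-0.008,0.005,0.08,0,0,0]
  ]
}}

```text
time_s: 9.3
tool_pos: [564.0, 369.4, 114.7]
tool_rot: [[-0.002, -1.0, -0.007], [-1.0, 0.002, -0.006], [0.006, 0.007, -1.0]]
force: [-1.6, -0.3, -0.6]
width: 0.697
grip_force: 0.0
```

Run:
```python
from h import *
c=setpose(cam("wrist"),(566.98,371.7,120.3))
for z in(91,95,99): print(z,fit(c,567,372,z,19,2))
```

```text
91 [(570.5999755859375, 378.8999938964844, 20.0), (572.0999755859375, 380.6000061035156, 19.700000762939453)]
95 [(570.9000244140625, 377.1000061035156, 16.700000762939453), (570.9000244140625, 375.1000061035156, 17.799999237060547)]
99 [(570.5999755859375, 374.8999938964844, 18.799999237060547), (572.4000244140625, 376.1000061035156, 17.0)]
```

{"method": "servo_tool", "body": {
  "increments": [
    [0.7,0,0,0,0,0,0],
    [0.7,0,0,0,0,0,0],
    [0.7,0,0,0,0,0,0],
    [0.7,0,0,0,0,0,0]
  ]
}}

```text
time_s: 9.75
tool_pos: [567.4, 372.4, 121.7]
tool_rot: [[-0.0, -1.0, 0.001], [-1.0, 0.0, 0.002], [-0.002, -0.001, -1.0]]
force: [0.2, 0.4, -0.6]
width: 0.702
grip_force: 0.0
```

Run:
```python
from h import *
c=setpose(cam("wrist"),(566.98,371.7,120.3))
for z in(91,95,99): print(z,fit(c,567,372,z,19,2))
P=[]
for i in range(4): cams.get_image("side"); P.append(robot.observe()["tool_pos"])
print(np.mean(P,0))
```

```text
91 [(566.5999755859375, 372.1000061035156, 19.100000381469727), (568.9000244140625, 373.3999938964844, 18.799999237060547)]
95 [(567.0999755859375, 370.6000061035156, 18.600000381469727), (565.0999755859375, 370.6000061035156, 17.100000381469727)]
99 [(566.9000244140625, 368.6000061035156, 18.200000762939453), (568.4000244140625, 367.1000061035156, 17.799999237060547)]
[567.06605253 372.09075894 120.76433489]
```

{"method": "servo_tool", "body": {
  "increments": [
    [0.7,0.001,0,0.03,0,0,0],
    [0.7,0.001,0,0.057,0,0,0],
    [0.7,0.001,0,0.057,0,0,0],
    [0.7,0.001,0,0.057,0,0,0],
    [0.4,0.001,0,0.057,0,0,0]
  ]
}}

```text
time_s: 10.5
tool_pos: [567.8, 371.7, 64.9]
tool_rot: [[0.0, -1.0, 0.002], [-1.0, -0.0, 0.001], [-0.001, -0.002, -1.0]]
force: [0.1, -0.6, 0.4]
width: 0.545
grip_force: 0.0
```

{"method": "servo_tool", "body": {
  "increments": [
    [0.15,0,0,0,0,0,0],
    [0.15,0,0,0,0,0,0],
    [0.15,0,0,0,0,0,0],
    [0.15,0,0,0,0,0,0],
    [0.15,0,0,0,0,0,0]
  ],
  "newtons": 40
}}

```text
time_s: 11.0
tool_pos: [567.9, 371.7, 65.2]
tool_rot: [[0.0, -1.0, 0.002], [-1.0, -0.0, 0.002], [-0.002, -0.002, -1.0]]
force: [-1.1, -0.7, 5.8]
width: 0.435
grip_force: 40.3
```

{"method": "servo_tool", "body": {
  "increments": [
    [0.15,0,0,-0.03,0,0,0],
    [0.15,0,0,-0.07,0,0,0],
    [0.15,0,0,-0.11,0,0,0],
    [0.15,0,0,-0.13,0,0,0],
    [0.15,0,0,-0.13,0,0,0]
  ]
}}

```text
time_s: 11.5
tool_pos: [568.2, 372.1, 197.6]
tool_rot: [[0.0, -1.0, 0.005], [-1.0, -0.0, 0.005], [-0.005, -0.005, -1.0]]
force: [0.7, -0.3, -3.3]
width: 0.439
grip_force: 41.0
```

{"method": "servo_tool", "body": {
  "increments": [
    [0.15,0.03,-0.003,0,0,0,0],
    [0.15,0.07,-0.007,0,0,0,0],
    [0.15,0.115,-0.011,0,0,0,0],
    [0.15,0.16,-0.015,0,0,0,0],
    [0.15,0.205,-0.02,0,0,0,0]
  ]
}}

```text
time_s: 12.0
tool_pos: [585.8, 164.1, 191.9]
tool_rot: [[0.0, -1.0, -0.002], [-1.0, -0.0, -0.001], [0.001, 0.002, -1.0]]
force: [0.5, -0.7, -1.7]
width: 0.438
grip_force: 40.9
```

{"method": "servo_tool", "body": {
  "increments": [
    [0.15,0.045,-0.0045,0,0,0,0],
    [0.15,0.09,-0.009,0,0,0,0],
    [0.15,0.135,-0.0135,0,0,0,0],
    [0.15,0.175,-0.0175,0,0,0,0],
    [0.15,0.209,-0.0195,0,0,0,0]
  ]
}}

```text
time_s: 12.5
tool_pos: [605.5, -45.1, 191.9]
tool_rot: [[-0.001, -1.0, -0.002], [-1.0, 0.001, 0.0], [-0.0, 0.002, -1.0]]
force: [0.6, 0.6, -1.4]
width: 0.44
grip_force: 40.9
```

{"method": "servo_tool", "body": {
  "increments": [
    [0.15,0,0,0,0,0,0],
    [0.15,0,0,0.03,0,0,0],
    [0.15,0,0,0.06,0,0,0],
    [0.15,0,0,0.072,0,0,0],
    [0.15,0,0,0.072,0,0,0]
  ]
}}

```text
time_s: 13.0
tool_pos: [604.8, -43.0, 118.8]
tool_rot: [[0.0, -1.0, -0.005], [-1.0, -0.0, -0.001], [0.001, 0.005, -1.0]]
force: [-0.2, -0.4, -2.0]
width: 0.44
grip_force: 40.9
```

{"method": "servo_tool", "body": {
  "increments": [
    [0.15,0,0,0,0,0,0],
    [0.15,0,0,0,0,0,0],
    [0.15,0,0,0,0,0,0]
  ]
}}

```text
time_s: 13.3
tool_pos: [607.3, -42.8, 122.7]
tool_rot: [[0.0, -1.0, 0.002], [-1.0, -0.0, 0.0], [-0.0, -0.002, -1.0]]
force: [0.4, 0.6, -2.1]
width: 0.438
grip_force: 40.9
```

Run:
```python
from h import *
sc=cam("scene");si=cam("side")
print(robot.observe()["tool_pos"],proj(sc,[606.5,-43.5,50]).round(),proj(si,[606.5,-43.5,50]).round())
a=crop(sc["img"][:,:,::-1],190,80,310,200,3);b=crop(si["img"][:,:,::-1],200,110,320,230,3)
cv2.imwrite("pics/p3.png",np.hstack([a,b]))
```

```text
[606.91633228 -42.85053446 122.27169683] [254. 167.] [265. 204.]
```

View pics/p3.png

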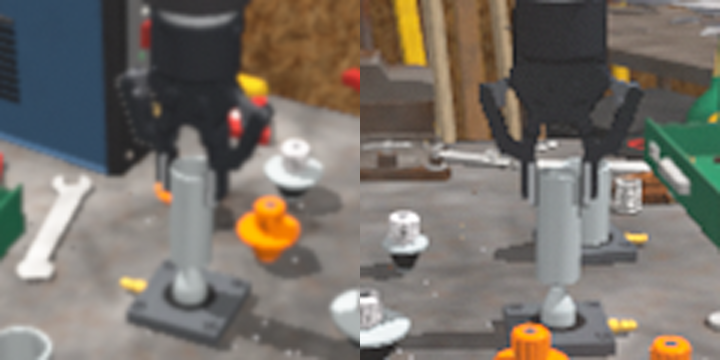

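p3 shows the small tube directly above the slim spigot (scene crop (190,280), side crop (560,295)). I lower it.

{"method": "servo_tool", "body": {
  "increments": [
    [0.15,0,0,0.01,0,0,0],
    [0.15,0,0,0.018,0,0,0],
    [0.15,0,0,0.024,0,0,0],
    [0.15,0,0,0.028,0,0,0],
    [0.15,0,0,0.028,0,0,0]
  ]
}}

```text
time_s: 13.9
tool_pos: [606.1, -43.1, 92.3]
tool_rot: [[-0.0, -1.0, -0.001], [-1.0, 0.0, -0.0], [0.0, 0.001, -1.0]]
force: [-0.0, 0.6, -1.5]
width: 0.435
grip_force: 41.0
```

{"method": "servo_tool", "body": {
  "increments": [
    [0.15,0,0,0.004,0,0,0],
    [0.15,0,0,0.007,0,0,0],
    [0.15,0,0,0.01,0,0,0],
    [0.15,0,0,0.012,0,0,0],
    [0.15,0,0,0.012,0,0,0]
  ]
}}

```text
time_s: 14.4
tool_pos: [606.5, -43.1, 81.4]
tool_rot: [[0.0, -1.0, 0.0], [-1.0, -0.0, -0.0], [0.0, -0.0, -1.0]]
force: [0.4, 0.3, -2.1]
width: 0.437
grip_force: 41.0
```

{"method": "servo_tool", "body": {
  "increments": [
    [0.15,0,0,0.001,0,0,0],
    [0.15,0,0,0.002,0,0,0],
    [0.15,0,0,0.002,0,0,0]
  ]
}}

```text
time_s: 14.7
tool_pos: [606.7, -43.2, 81.1]
tool_rot: [[0.001, -1.0, 0.001], [-1.0, -0.001, -0.0], [0.0, -0.001, -1.0]]
force: [-5.8, 0.9, 11.3]
width: 0.438
grip_force: 42.5
```

{"method": "servo_tool", "body": {
  "increments": [
    [0.65,0,0,0,0,0,0],
    [0.65,0,0,0,0,0,0],
    [0.65,0,0,0,0,0,0],
    [0.65,0,0,0,0,0,0]
  ]
}}

```text
time_s: 15.1
tool_pos: [606.5, -43.0, 79.1]
tool_rot: [[-0.0, -1.0, -0.0], [-1.0, 0.0, -0.0], [0.0, 0.0, -1.0]]
force: [0.4, -0.2, -0.4]
width: 0.65
grip_force: 0.0
```

{"method": "servo_tool", "body": {
  "increments": [
    [0.65,0,0,-0.04,0,0,0],
    [0.65,0,0,-0.08,0,0,0],
    [0.65,0,0,-0.12,0,0,0],
    [0.65,0,0,-0.12,0,0,0],
    [0.65,0,0,-0.12,0,0,0]
  ]
}}

```text
time_s: 15.6
tool_pos: [607.0, -42.8, 200.4]
tool_rot: [[-0.0, -1.0, 0.002], [-1.0, 0.0, 0.001], [-0.001, -0.002, -1.0]]
force: [-0.3, 0.2, -0.2]
width: 0.652
grip_force: 0.0
```

{"method": "servo_tool", "body": {
  "increments": [
    [0.65,-0.032,0.03,0,0,0,0],
    [0.65,-0.064,0.06,0,0,0,0],
    [0.65,-0.096,0.09,0,0,0,0],
    [0.65,-0.128,0.12,0,0,0,0],
    [0.65,-0.16,0.148,0,0,0,0]
  ]
}}

```text
time_s: 16.1
tool_pos: [456.4, 117.4, 197.9]
tool_rot: [[-0.001, -1.0, -0.002], [-1.0, 0.001, -0.001], [0.001, 0.002, -1.0]]
force: [0.2, 0.6, 0.7]
width: 0.65
grip_force: 0.0
```

{"method": "servo_tool", "body": {
  "increments": [
    [0.65,0,0,0.05,0,0,0],
    [0.65,0,0,0.05,0,0,0],
    [0.65,0,0,0.05,0,0,0],
    [0.65,0,0,0.05,0,0,0],
    [0.65,0,0,0.05,0,0,0]
  ]
}}

```text
time_s: 16.6
tool_pos: [459.6, 116.9, 150.4]
tool_rot: [[-0.001, -1.0, 0.001], [-1.0, 0.001, 0.001], [-0.001, -0.001, -1.0]]
force: [0.5, -0.2, -1.2]
width: 0.653
grip_force: 0.0
```

Run:
```python
from h import *
import pickle
sc=cam("scene");c=cam("wrist"); print(robot.observe()["tool_pos"])
c=setpose(c,(458.5,116.3,149.3)); pickle.dump(c,open("w_ps.pkl","wb"))
for z,R in((55,14),(58,14),(31,23.5)): print(z,fit(c,458,116,z,R,2))
a=crop(sc["img"][:,:,::-1],150,110,290,250,2.6)
k=rect(c,458,116,58,60,3)
cv2.imwrite("pics/p4.png",np.hstack([a[:360],k[:360]]))
```

```text
[459.25071638 116.78148782 150.14600064]
55 [(452.3999938964844, 114.4000015258789, 11.600000381469727), (460.3999938964844, 109.0999984741211, 14.199999809265137)]
58 [(454.1000061035156, 115.4000015258789, 14.0), (452.6000061035156, 113.5999984741211, 11.800000190734863)]
31 [(454.1000061035156, 120.0999984741211, 23.200000762939453), (452.1000061035156, 119.5999984741211, 25.0)]
```

View pics/p4.png

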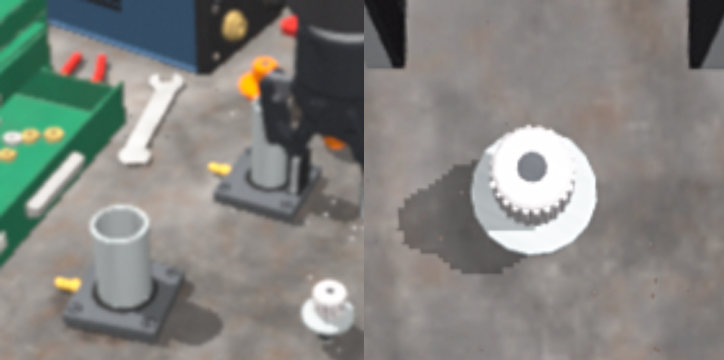

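p4 shows both tubes standing seated on their own bases. plug_small's knob is at (531,165) in the crop, giving (454,120.5) with flange R 23.2 at z=31, so it is the 47 mm flange. I go down to the knob and stay above the flange.

{"method": "servo_tool", "body": {
  "increments": [
    [0.65,-0.004,0.0045,0.03,0,0,0],
    [0.65,-0.004,0.0045,0.07,0,0,0],
    [0.65,-0.004,0.0045,0.105,0,0,0],
    [0.65,-0.004,0.0045,0.115,0,0,0],
    [0.65,-0.004,0.0045,0.115,0,0,0]
  ]
}}

```text
time_s: 17.2
tool_pos: [453.7, 120.4, 33.7]
tool_rot: [[-0.0, -1.0, -0.002], [-1.0, 0.0, -0.002], [0.002, 0.002, -1.0]]
force: [0.8, -0.6, 0.0]
width: 0.65
grip_force: 0.0
```

{"method": "servo_tool", "body": {
  "increments": [
    [0.65,0,0,0,0,0,0],
    [0.65,0,0,0,0,0,0],
    [0.5,0,0,0,0,0,0],
    [0.4,0,0,0,0,0,0],
    [0.2,0,0,0,0,0,0]
  ],
  "newtons": 40
}}

```text
time_s: 17.7
tool_pos: [454.4, 121.2, 35.1]
tool_rot: [[0.0, -1.0, 0.001], [-1.0, -0.0, 0.001], [-0.001, -0.001, -1.0]]
force: [-1.9, -0.4, 7.5]
width: 0.313
grip_force: 38.8
```

{"method": "servo_tool", "body": {
  "increments": [
    [0.1,0,0,0,0,0,0],
    [0.1,0,0,0,0,0,0],
    [0.1,0,0,0,0,0,0],
    [0.1,0,0,0,0,0,0],
    [0.1,0,0,0,0,0,0]
  ]
}}

```text
time_s: 18.2
tool_pos: [454.4, 121.3, 35.1]
tool_rot: [[0.001, -1.0, 0.001], [-1.0, -0.001, 0.001], [-0.001, -0.001, -1.0]]
force: [-1.5, -0.1, 8.1]
width: 0.311
grip_force: 38.8
```

{"method": "servo_tool", "body": {
  "increments": [
    [0.1,0,0,-0.03,0,0,0],
    [0.1,0,0,-0.07,0,0,0],
    [0.1,0,0,-0.11,0,0,0],
    [0.1,0,0,-0.145,0,0,0],
    [0.1,0,0,-0.145,0,0,0]
  ]
}}

```text
time_s: 18.7
tool_pos: [456.4, 122.4, 184.4]
tool_rot: [[0.001, -1.0, 0.008], [-1.0, -0.001, 0.005], [-0.005, -0.008, -1.0]]
force: [-0.2, -1.1, -0.7]
width: 0.311
grip_force: 40.0
```

{"method": "servo_tool", "body": {
  "increments": [
    [0.1,0.02,-0.035,0,0,0,0],
    [0.1,0.04,-0.075,0,0,0,0],
    [0.1,0.063,-0.115,0,0,0,0],
    [0.1,0.084,-0.1525,0,0,0,0],
    [0.1,0.084,-0.1525,0,0,0,0]
  ]
}}

```text
time_s: 19.2
tool_pos: [609.4, 34.6, 177.2]
tool_rot: [[-0.003, -1.0, -0.001], [-1.0, 0.003, -0.001], [0.001, 0.001, -1.0]]
force: [-1.6, -0.3, -2.3]
width: 0.313
grip_force: 40.0
```

{"method": "servo_tool", "body": {
  "increments": [
    [0.1,0,0,0,0,0,0],
    [0.1,0,0,0,0,0,0],
    [0.1,0,0,0,0,0,0]
  ]
}}

```text
time_s: 19.5
tool_pos: [605.7, 37.5, 179.4]
tool_rot: [[0.001, -1.0, -0.0], [-1.0, -0.001, 0.0], [-0.0, 0.0, -1.0]]
force: [-0.5, 0.5, -1.2]
width: 0.311
grip_force: 40.0
```

Run:
```python
from h import *
c=cam("wrist","pics/p5.png"); print(robot.observe()["tool_pos"])
c=setpose(c,(606.5,36.3,179.3)); print(proj(c,[606.5,-43.5,111]))
for z,R in((107,19),(111,19),(111,16.5),(115,19)): print(z,R,fit(c,606,-43,z,R,2))
```

```text
[605.83788617  37.60282633 179.65521354]
[260.12513967  81.10224842]
107 19 [(607.4000244140625, -44.599998474121094, 16.600000381469727), (605.5999755859375, -45.599998474121094, 17.299999237060547)]
111 19 [(607.4000244140625, -44.099998474121094, 19.0), (606.9000244140625, -46.099998474121094, 17.5)]
111 16.5 [(607.4000244140625, -44.900001525878906, 18.799999237060547), (609.9000244140625, -43.599998474121094, 16.100000381469727)]
115 19 [(607.0999755859375, -44.400001525878906, 18.399999618530273), (608.9000244140625, -45.900001525878906, 18.0)]
```

View pics/p5.png

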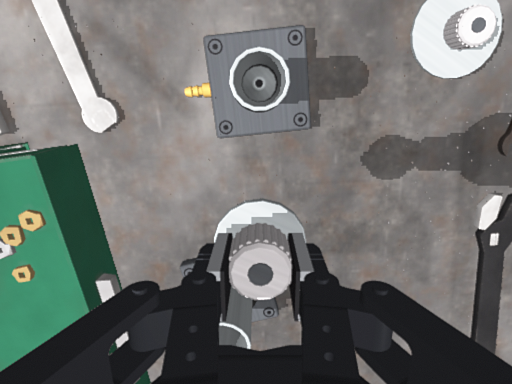

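p5 shows the small tube's rim at (260,82), spigot inside and centred, R 19 at z=111 as it must be, and the plug gripped by its knob at (261,272). I move over it and insert.

{"method": "servo_tool", "body": {
  "increments": [
    [0.1,0.03,0,0,0,0,0],
    [0.1,0.06,0,0,0,0,0],
    [0.1,0.08,0,0,0,0,0],
    [0.1,0.08,0,0,0,0,0],
    [0.1,0.08,0,0,0,0,0]
  ]
}}

```text
time_s: 20.05
tool_pos: [606.2, -42.8, 179.8]
tool_rot: [[-0.0, -1.0, 0.001], [-1.0, 0.0, 0.0], [-0.0, -0.001, -1.0]]
force: [-0.4, -0.4, -0.5]
width: 0.314
grip_force: 40.0
```

{"method": "servo_tool", "body": {
  "increments": [
    [0.1,0,0,0.02,0,0,0],
    [0.1,0,0,0.03,0,0,0],
    [0.1,0,0,0.037,0,0,0],
    [0.1,0,0,0.042,0,0,0],
    [0.1,0,0,0.042,0,0,0]
  ]
}}

```text
time_s: 20.55
tool_pos: [606.2, -42.7, 136.7]
tool_rot: [[0.0, -1.0, -0.001], [-1.0, -0.0, -0.0], [0.0, 0.001, -1.0]]
force: [0.7, 0.8, -0.7]
width: 0.309
grip_force: 40.0
```

{"method": "servo_tool", "body": {
  "increments": [
    [0.1,0,0,0.004,0,0,0],
    [0.1,0,0,0.008,0,0,0],
    [0.1,0,0,0.012,0,0,0],
    [0.1,0,0,0.016,0,0,0],
    [0.1,0,0,0.016,0,0,0]
  ]
}}

```text
time_s: 21.05
tool_pos: [606.1, -43.2, 120.6]
tool_rot: [[-0.0, -1.0, -0.001], [-1.0, 0.0, -0.0], [0.0, 0.001, -1.0]]
force: [-0.8, -0.6, -0.8]
width: 0.312
grip_force: 40.0
```

{"method": "servo_tool", "body": {
  "increments": [
    [0.1,0,0,0.001,0,0,0],
    [0.1,0,0,0.002,0,0,0],
    [0.1,0,0,0.003,0,0,0],
    [0.1,0,0,0.003,0,0,0]
  ]
}}

```text
time_s: 21.45
tool_pos: [607.3, -43.2, 120.1]
tool_rot: [[0.001, -1.0, 0.002], [-1.0, -0.001, -0.0], [0.0, -0.002, -1.0]]
force: [-2.7, 0.3, 9.3]
width: 0.307
grip_force: 41.3
```

{"method": "servo_tool", "body": {
  "increments": [
    [0.55,0,0,0,0,0,0],
    [0.55,0,0,0,0,0,0],
    [0.55,0,0,0,0,0,0],
    [0.55,0,0,-0.03,0,0,0],
    [0.55,0,0,-0.08,0,0,0]
  ]
}}

```text
time_s: 21.95
tool_pos: [604.2, -43.2, 195.4]
tool_rot: [[-0.0, -1.0, -0.008], [-1.0, 0.0, -0.001], [0.001, 0.008, -1.0]]
force: [1.9, 0.4, -0.1]
width: 0.552
grip_force: 0.0
```

{"method": "servo_tool", "body": {
  "increments": [
    [0.55,0.04,0,0,0,0,0],
    [0.55,0.085,0,0,0,0,0],
    [0.55,0.13,0,0,0,0,0],
    [0.55,0.175,0,0,0,0,0],
    [0.55,0.219,0,0,0,0,0]
  ]
}}

```text
time_s: 22.45
tool_pos: [606.3, -263.7, 198.2]
tool_rot: [[0.0, -1.0, -0.0], [-1.0, -0.0, 0.0], [-0.0, 0.0, -1.0]]
force: [0.9, 0.7, 1.0]
width: 0.553
grip_force: 0.0
```

{"method": "servo_tool", "body": {
  "increments": [
    [0.55,0,0,0.05,0,0,0],
    [0.55,0,0,0.05,0,0,0],
    [0.55,0,0,0.05,0,0,0],
    [0.55,0,0,0.05,0,0,0],
    [0.55,0,0,0.05,0,0,0]
  ]
}}

```text
time_s: 22.95
tool_pos: [607.9, -261.5, 150.6]
tool_rot: [[0.002, -1.0, 0.003], [-1.0, -0.002, -0.001], [0.001, -0.003, -1.0]]
force: [0.2, -1.0, 0.9]
width: 0.55
grip_force: 0.0
```

Run:
```python
from h import *
import pickle
c=cam("wrist");sc=cam("scene"); print(robot.observe()["tool_pos"])
c=setpose(c,(606.5,-262.7,148.3)); pickle.dump(c,open("w_pl.pkl","wb"))
for z,R in((55,14),(58,14),(31,30),(58,4)): print(z,fit(c,608,-263,z,R,2))
a=crop(sc["img"][:,:,::-1],150,110,290,250,2.6)
cv2.imwrite("pics/p6.png",np.hstack([a[:360],rect(c,608,-263,58,60,3)]))
```

```text
[ 607.44180043 -261.47119651  150.09439711]
55 [(597.0999755859375, -282.1000061035156, 15.0)]
58 [(599.9000244140625, -262.3999938964844, 12.0), (597.4000244140625, -282.6000061035156, 15.199999809265137)]
31 [(606.0999755859375, -268.3999938964844, 29.399999618530273), (608.4000244140625, -267.3999938964844, 31.799999237060547)]
58 [(606.4000244140625, -268.3999938964844, 5.099999904632568), (565.4000244140625, -224.89999389648438, 2.5999999046325684)]
```

View pics/p6.png

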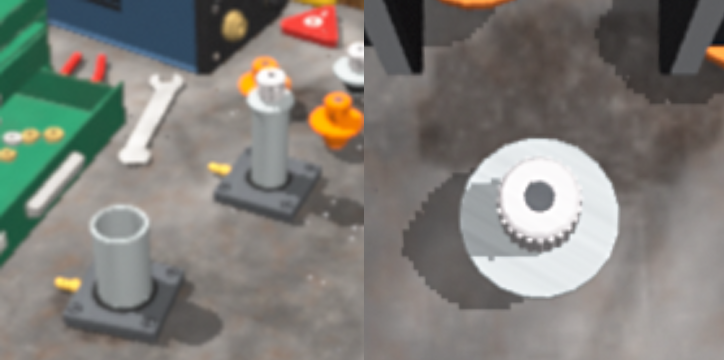

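p6 shows plug_small seated with its flange flat on the small tube's rim at (270,95). The plug below the gripper, knob at (540,197) in the crop, has flange R 29.4 at z=31, a white 60 mm flange, so it is plug_large at (606.3,-268.2).

{"method": "servo_tool", "body": {
  "increments": [
    [0.55,0.0055,0,0.03,0,0,0],
    [0.55,0.0055,0,0.07,0,0,0],
    [0.55,0.0055,0,0.1,0,0,0],
    [0.55,0.0055,0,0.114,0,0,0],
    [0.55,0.0055,0,0.114,0,0,0]
  ]
}}

```text
time_s: 23.55
tool_pos: [605.7, -267.1, 32.9]
tool_rot: [[0.0, -1.0, -0.003], [-1.0, -0.0, 0.0], [-0.0, 0.003, -1.0]]
force: [0.5, -0.8, 0.2]
width: 0.552
grip_force: 0.0
```

{"method": "servo_tool", "body": {
  "increments": [
    [0.55,0,0,0,0,0,0],
    [0.55,0,0,0,0,0,0],
    [0.4,0,0,0,0,0,0],
    [0.2,0,0,0,0,0,0],
    [0.1,0,0,0,0,0,0]
  ],
  "newtons": 40
}}

```text
time_s: 24.05
tool_pos: [607.4, -267.8, 35.9]
tool_rot: [[0.0, -1.0, 0.002], [-1.0, -0.0, -0.001], [0.001, -0.002, -1.0]]
force: [-0.5, 0.6, 6.8]
width: 0.313
grip_force: 39.1
```

{"method": "servo_tool", "body": {
  "increments": [
    [0.1,0,0,0,0,0,0],
    [0.1,0,0,0,0,0,0],
    [0.1,0,0,0,0,0,0],
    [0.1,0,0,0,0,0,0]
  ]
}}

```text
time_s: 24.45
tool_pos: [607.4, -267.8, 35.9]
tool_rot: [[0.0, -1.0, 0.002], [-1.0, -0.0, -0.001], [0.001, -0.002, -1.0]]
force: [-1.1, 1.2, 7.1]
width: 0.311
grip_force: 39.1
```

{"method": "servo_tool", "body": {
  "increments": [
    [0.1,0,0,-0.03,0,0,0],
    [0.1,0,0,-0.075,0,0,0],
    [0.1,0,0,-0.12,0,0,0],
    [0.1,0,0,-0.165,0,0,0],
    [0.1,0,0,-0.175,0,0,0]
  ]
}}

```text
time_s: 24.95
tool_pos: [608.8, -268.4, 216.1]
tool_rot: [[0.001, -1.0, 0.009], [-1.0, -0.001, -0.003], [0.003, -0.009, -1.0]]
force: [0.5, -0.9, -1.9]
width: 0.311
grip_force: 40.0
```

{"method": "servo_tool", "body": {
  "increments": [
    [0.1,-0.03,0,0,0,0,0],
    [0.1,-0.075,-0.004,0,0,0,0],
    [0.1,-0.12,-0.008,0,0,0,0],
    [0.1,-0.165,-0.012,0,0,0,0],
    [0.1,-0.21,-0.016,0,0,0,0]
  ]
}}

```text
time_s: 25.45
tool_pos: [621.9, -55.8, 208.9]
tool_rot: [[-0.001, -1.0, -0.001], [-1.0, 0.001, 0.0], [-0.0, 0.001, -1.0]]
force: [1.3, 0.1, -1.0]
width: 0.316
grip_force: 40.0
```

{"method": "servo_tool", "body": {
  "increments": [
    [0.1,-0.045,-0.004,0,0,0,0],
    [0.1,-0.09,-0.008,0,0,0,0],
    [0.1,-0.135,-0.012,0,0,0,0],
    [0.1,-0.18,-0.016,0,0,0,0],
    [0.1,-0.22,-0.0165,0,0,0,0]
  ]
}}

```text
time_s: 25.95
tool_pos: [638.6, 164.6, 208.7]
tool_rot: [[0.0, -1.0, -0.001], [-1.0, -0.0, -0.0], [0.0, 0.001, -1.0]]
force: [1.5, -0.6, -2.3]
width: 0.309
grip_force: 40.0
```

{"method": "servo_tool", "body": {
  "increments": [
    [0.1,-0.0138,0,0,0,0,0],
    [0.1,-0.0138,0,0.03,0,0,0],
    [0.1,-0.0138,0,0.06,0,0,0],
    [0.1,-0.0138,0,0.07,0,0,0],
    [0.1,-0.0138,0,0.07,0,0,0]
  ]
}}

```text
time_s: 26.45
tool_pos: [637.9, 175.3, 137.4]
tool_rot: [[-0.001, -1.0, -0.003], [-1.0, 0.001, -0.002], [0.002, 0.003, -1.0]]
force: [0.0, -0.9, -1.5]
width: 0.308
grip_force: 39.9
```

{"method": "servo_tool", "body": {
  "increments": [
    [0.1,0,0,0,0,0,0],
    [0.1,0,0,0,0,0,0],
    [0.1,0,0,0,0,0,0]
  ]
}}

```text
time_s: 26.75
tool_pos: [639.7, 176.4, 140.9]
tool_rot: [[-0.0, -1.0, 0.002], [-1.0, 0.0, 0.001], [-0.001, -0.002, -1.0]]
force: [0.5, -0.2, -1.5]
width: 0.31
grip_force: 39.9
```

Run:
```python
from h import *
sc=cam("scene");si=cam("side");print(robot.observe()["tool_pos"])
a=crop(sc["img"][:,:,::-1],140,130,260,250,3);b=crop(si["img"][:,:,::-1],220,90,340,210,3)
cv2.imwrite("pics/p7.png",np.hstack([a,b]))
```

```text
[639.3678569  176.35346326 140.33227514]
```

View pics/p7.png

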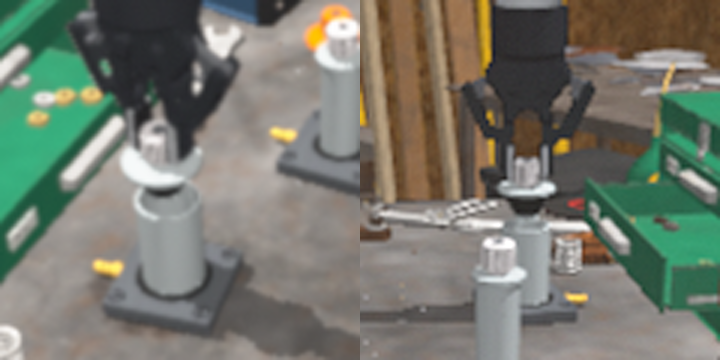

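p7 shows the plug's bung over the large tube's mouth (scene crop (165,185), side crop (527,215)), in line with the tube axis. I insert it.

{"method": "servo_tool", "body": {
  "increments": [
    [0.1,0,0,0.008,0,0,0],
    [0.1,0,0,0.015,0,0,0],
    [0.1,0,0,0.021,0,0,0],
    [0.1,0,0,0.025,0,0,0],
    [0.1,0,0,0.025,0,0,0]
  ]
}}

```text
time_s: 27.35
tool_pos: [638.5, 175.9, 113.1]
tool_rot: [[-0.0, -1.0, -0.002], [-1.0, 0.0, -0.001], [0.001, 0.002, -1.0]]
force: [0.2, -0.9, -2.2]
width: 0.312
grip_force: 40.0
```

{"method": "servo_tool", "body": {
  "increments": [
    [0.1,0,0,0.003,0,0,0],
    [0.1,0,0,0.006,0,0,0],
    [0.1,0,0,0.008,0,0,0],
    [0.1,0,0,0.008,0,0,0]
  ]
}}

```text
time_s: 27.75
tool_pos: [639.0, 176.1, 106.2]
tool_rot: [[0.0, -1.0, -0.0], [-1.0, -0.0, -0.0], [0.0, 0.0, -1.0]]
force: [0.2, -1.1, -1.6]
width: 0.312
grip_force: 40.0
```

{"method": "servo_tool", "body": {
  "increments": [
    [0.1,0,0,0.001,0,0,0],
    [0.1,0,0,0.002,0,0,0],
    [0.1,0,0,0.003,0,0,0],
    [0.1,0,0,0.003,0,0,0]
  ]
}}

```text
time_s: 28.15
tool_pos: [639.6, 176.1, 105.8]
tool_rot: [[0.001, -1.0, 0.002], [-1.0, -0.001, -0.0], [0.0, -0.002, -1.0]]
force: [-4.8, -2.1, 13.3]
width: 0.311
grip_force: 41.6
```

Contact at the expected height with about 13 N. I release, rise and back off, then look.

{"method": "servo_tool", "body": {
  "increments": [
    [0.55,0,0,0,0,0,0],
    [0.55,0,0,0,0,0,0],
    [0.55,0,0,0,0,0,0],
    [0.55,0,0,-0.03,0,0,0],
    [0.55,0,0,-0.08,0,0,0]
  ]
}}

```text
time_s: 28.65
tool_pos: [636.8, 175.5, 180.0]
tool_rot: [[-0.0, -1.0, -0.007], [-1.0, 0.0, -0.003], [0.003, 0.007, -1.0]]
force: [0.5, 0.5, -0.3]
width: 0.55
grip_force: 0.0
```

{"method": "servo_tool", "body": {
  "increments": [
    [0.55,0,0,-0.04,0,0,0],
    [0.55,0.035,0,-0.06,0,0,0],
    [0.55,0.07,0.03,-0.06,0,0,0],
    [0.55,0.08,0.07,-0.06,0,0,0],
    [0.55,0.08,0.1,-0.06,0,0,0]
  ]
}}

```text
time_s: 29.15
tool_pos: [537.1, 94.6, 243.1]
tool_rot: [[-0.002, -1.0, -0.0], [-1.0, 0.002, 0.0], [-0.0, 0.0, -1.0]]
force: [0.4, 0.7, 0.7]
width: 0.549
grip_force: 0.0
```

{"method": "servo_tool", "body": {
  "increments": [
    [0.55,0,0,0,0,0,0],
    [0.55,0,0,0,0,0,0],
    [0.55,0,0,0,0,0,0],
    [0.55,0,0,0,0,0,0]
  ]
}}

```text
time_s: 29.55
tool_pos: [539.6, 96.5, 242.8]
tool_rot: [[-0.0, -1.0, -0.001], [-1.0, 0.0, -0.0], [0.0, 0.001, -1.0]]
force: [-0.2, 0.0, -0.2]
width: 0.548
grip_force: 0.0
```

Run:
```python
from h import *
sc=cam("scene");si=cam("side");print(robot.observe()["tool_pos"])
for X in ([639,176,128],[607,-44,143]): print(proj(sc,X).round(),proj(si,X).round())
a=crop(sc["img"][:,:,::-1],160,100,350,250,2);b=crop(si["img"][:,:,::-1],170,120,330,270,2.5)
b=cv2.resize(b,(400,375))[:300]
cv2.imwrite("pics/p8.png",np.hstack([a[:300],b]))
```

```text
[539.46428103  96.41997189 242.73842632]
[194. 184.] [274. 154.]
[254. 138.] [265. 170.]
```

View pics/p8.png

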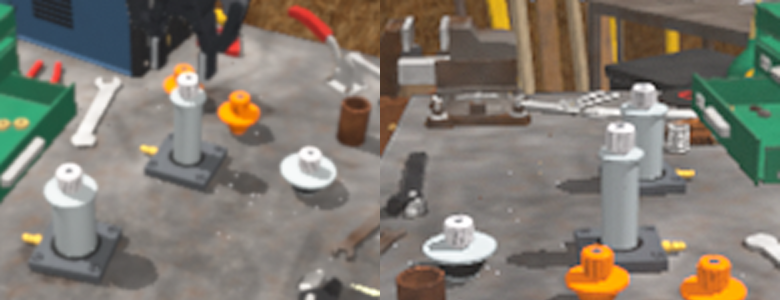

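p8 shows both tubes upright on their bases with flanges on the rims. The knob tops at scene (194,184) and (253.5,138.5) match the predicted seated positions to within a pixel, and the spare plug and rusty pipe are untouched. I hand in.

```bash
python3 -c "
from workcell import robot
print(robot.hand_in())"
```

```text
the job is handed in; nothing more can be done
None
```

I handed the job in: both tubes stand seated over their own spigots with the right plugs pressed home, the spare plug and rusty pipe are untouched, and the gripper is clear; the hand-in returned no verdict.

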